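# Find the release notch on the container rim by touch and press its tongue

## Task

The lid of the round instrument container is released by a tongue that lies in a shallow unmarked notch somewhere in the container's flat rim. Touch the rim with a closed fingertip above the small steel lug on its left side, run the fingertip lightly along the rim round the front to find the notch, press the tongue inside it fully down so that the lid pops up, then take the hand away. Touch only: do not lift, shove or press hard on the container, and leave the bowl, the trocar and the tweezers alone.

Things in the scene. Friction and masses are not known exactly. Their poses are not given: they have to be found in the camera images.
- container: Round plain-metal instrument container standing loose on the bench, about 2.5 kg, 196 mm across, flat rim 75 mm high. Origin: centre of its underside; z up; -x is its front (towards the robot, give or take 17 degrees), +y its left; a steel carrying handle is at +x.
- rim_center (a point): Point on the container's axis at rim height (75 mm). The rim is a flat ring, radius 72 to 98 mm, that does not turn. One unmarked notch cuts its whole width, 40 degrees of the ring (about 50 mm) long, centred anywhere from 60 degrees left to 80 degrees right of the front: feel for it. Its floor, the tongue, lies 4 mm below the rim top, same metal.
- rim_start (a point): Point on the rim top, on the rim's centre line (radius 85 mm), above the small round steel lug (14 mm thick, end 117 mm from the axis, 40 mm high) on the container's left side, 100 degrees left of the front as seen from the axis. The sweep starts here and goes round the front to the right. Never in the notch.
- tongue (a joint): Travel of the release tongue in the notch, m: 0 up (4 mm below the rim top), 0.007 fully down (11 mm below the rim top). It moves straight down, resists with about 7 to 9 N all the way, stops hard at the bottom and stays where it is left.
- lid (a joint): Rise of the lid, m: 0 shut, 0.0087 popped up; it rises straight up in step with the tongue. The lid is a steel disc 124 mm across inside the rim, its top 8 mm or more below the rim top while shut, with a black knob 26 mm across in the middle that stands 6.5 mm above the rim top.
- bowl: Small steel bowl, 116 mm across, 53 mm high, to the right of the container; origin at the centre of its underside. Bystander.
- trocar: Steel trocar 184 x 27 x 27 mm lying to the left of the container; origin at the centre of its underside. Bystander.
- tweezers: Steel tweezers 143 x 14 x 10 mm lying in front of the container; origin at the centre of the underside. Bystander.
There are look-alikes about, which are no part of the job. Of the things that look like the container, the largest one is meant.

How it is judged:
On the way, in this order (a step that is already met when the one before it is completed fails the run):
1. the fingers touch the container's rim above the lug on its left side (TCP within 45 mm of rim_start), the tongue still up (contact force between the fingers and container above 0.3 N and distance between the grasp point and rim_start below 0.045 m and value of joint tongue below 0.001 m), for 0.05 s.
2. the tongue is pressed fully down by the fingers (value of joint tongue above 0.006 m and contact force between the fingers and container above 0.3 N), for 0.05 s.
At the end, for the whole second after the job is handed in: The tongue is at least 6 mm of its 7 mm down, the lid up by more than 6 mm, the container upright, at rest and within 20 mm of where it stood, the bystanders within 20 mm of where they lay (value of joint each of tongue, lid above 0.006 m and distance of each of container, bowl, trocar, tweezers from where it was at the start of the episode below 0.02 m and angle between container's own z axis and vertical below 0.05 rad and linear speed of container below 0.01 m/s); the robot touches nothing.
It fails at once if the container is shoved or carried more than 20 mm, or tipped more than 0.1 rad (distance of container from where it was at the start of the episode above 0.02 m or angle between container's own z axis and vertical above 0.1 rad).
It fails at once if the container is lifted more than 10 mm (height (world z) of container above 0.01 m).
It fails at once if the fingers press on the container with more than 50 N (contact force between the fingers and container above 50 N).
It fails at once if the bowl, the trocar or the tweezers are moved more than 20 mm (distance of any of bowl, trocar, tweezers from where it was at the start of the episode above 0.02 m).
It also fails if it takes over 61 s, if anything falls off the work surface, if the arm or the gripper's body presses on something with over 40 N, if the wrist force passes 120 N, or if a joint passes its speed limit or range.

## Robot

A 6-joint arm with a two-finger parallel gripper is mounted at the origin on a cart in front of the work surface, level with it; the furniture and walls round the work are solid. World frame = base frame: x ahead of the robot, y to its left, z up, the work surface at z = 0. Lengths are in m, angles in rad, forces in N, time in s.
With the tool pointing down it reaches from about 0.35 to 0.725 m from the base axis. Payload 6 kg.
Tool frame: the origin (TCP) lies between the finger pads, 19 mm behind the fingertips; this is the grasp point; z points along the fingers, y is the line along which they close (so a half turn about z gives the same grasp; the last joint's range is limited). The gripper opens to 85 mm and grips with 20 to 120 N. Pads are 22 mm wide; open, the fingers measure 114 mm over their backs; the gripper's body (76 mm by 85 mm) begins 54 mm behind the grasp point. The pads swing forward as they close: fully open they stand 13 mm farther back than shut.
Start: joints at [-0.768, 0.04, 0.085, 0, -1.615, -0.334], TCP at [0.271, -0.535, 0.25] pointing down, gripper open.
Joint ranges: [-2.56, 2.56], [-1.29, 2.01], [-1.08, 1.49], [-3.29, 1.98], [-2.81, -0.18], [-2.99, 2.99]. Speed limits (rad/s): [2.57, 2.57, 3.01, 3.14, 3.14, 3.14].

## Interface

Orientations are given as a 3x3 rotation matrix whose columns are the frame's x, y, z axes.
In Python, from cell import robot gives the robot as it stands. The module is installed in compiled form; this text tells all that it offers.
- The arm moves only by the tool apply_moves, never from a script. Its argument "increments" is a list of rows, each a list of 3 entries, a list of its own where there are three numbers: the turn, a rotation vector about the tool's x, y, z in degrees, then the shift along the tool's x, y, z in m, then the opening, from 0 (shut) to 1 (fully open). A call has 1 to 20 rows; each row is the pose to reach, as a shift and turn from the pose commanded when the call began, along the tool's axes at that moment; what a row does not reach only later rows make up. A row lasts 1/8 s, in which the tool goes at most 62.5 mm and 10.7 degrees, less where a joint would pass 70% of its speed; a pose out of reach is approached as far as the arm can. A call with a gripper value outside its range is refused whole. The fingers move at their own pace and stop on an object; "force" is the grip in N (left out, the last holds). Time passes only in rows, so rows that repeat a pose let the fingers close. It gives the time, the measured TCP pose, the force, the opening and the grip force at its end, in the units of the state.
- robot.get_obs(): the state, without advancing time (a new reading comes with each control period).
- robot.snapshot(name): name is "scene" or "top" or "wrist"; returns a dict with "image" (384x512x3 uint8, red, green, blue), "mtx" (3x3 intrinsics, pixels), "D" ([k1, k2, p1, p2, k3] as OpenCV has them; the pictures are not rectified), "cam_to_world" (4x4, takes a point from camera to world coordinates). Camera axes: x right, y up, looking along -z (the intrinsics and any distortion apply to the point x, -y, -z); pixel columns grow to the right and rows downward; lengths in m; the calibration is good to about 2 mm. A picture is of the moment at which its call begins. There is no depth.
- robot.finish_job(): hands the job in; it is judged then, once.
The state is a dict: "t": time; "joint_pos": joint angles; "qd": joint speeds; "joint_torque": joint torques, N m; "ee_pos": TCP position; "tcp_rot": TCP orientation; "force": force on the tool from outside, world axes, zero at the start; "torque": the same for the moment, N m; "gripper_width": finger opening in m; "grasp_force": force on a finger pad.
Only numpy, scipy, OpenCV 4.12 (cv2) and the standard library are available. Lean on these libraries where they do the work, as an engineer would, in place of code of your own. Each camera call takes 0.05 s, during which the arm holds its last target. There are 200 camera calls.

## Working session

There is one attempt and no reset: what is moved stays moved. The work goes in short steps, Python scripts to look and compute and a tool call to move; the robot and the scene stay as the last step left them, time stands still between calls to the robot, and variables do not carry over. Pictures are saved under pics/ and viewed, at most 10 in all, crops included, and the job is handed in when it is done.

Besides the shell and the picture viewer there is one more tool, called by a JSON object that holds its "fn" and its "kwargs", one argument or row to a line. apply_moves: Moves the arm, as the interface text tells. Its arguments: {"type":"object","properties":{"increments":{"type":"array","items":{"type":"array"}},"force":{"type":"number"}},"required":["increments"]}

```bash
mkdir -p pics; cat > h.py <<'E'
import numpy as np, cv2
from cell import robot
def snap(n,f=None):
    s=robot.snapshot(n)
    if f: cv2.imwrite('pics/'+f+'.png',s['image'][:,:,::-1])
    return s
def ray(s,px):
    p=cv2.undistortPoints(np.array([[px]],float),np.array(s['mtx'],float),np.array(s['D'],float))[0,0]
    M=np.array(s['cam_to_world']); d=M[:3,:3]@np.array([p[0],-p[1],-1]); return M[:3,3],d/np.linalg.norm(d)
def atz(s,px,z):
    o,d=ray(s,px); return o+d*(z-o[2])/d[2]
def proj(s,P):
    M=np.linalg.inv(np.array(s['cam_to_world'])); P=np.atleast_2d(P)
    c=P@M[:3,:3].T+M[:3,3]; c=c*[1,-1,-1]
    return cv2.projectPoints(c,np.zeros(3),np.zeros(3),np.array(s['mtx'],float),np.array(s['D'],float))[0][:,0]
def tri(rs):
    A=0;b=0
    for o,d in rs:
        Q=np.eye(3)-np.outer(d,d);A=A+Q;b=b+Q@o
    return np.linalg.solve(A,b)
E
python3 - <<'E'
from h import *
import pickle
d={n:snap(n) for n in('scene','top','wrist')}
pickle.dump(d,open('s0.pkl','wb'))
cv2.imwrite('pics/a.png',np.hstack([d['scene']['image'],d['top']['image']])[:,:,::-1][:, :]) 
for n in d: cv2.imwrite(f'pics/{n}0.png',d[n]['image'][:,:,::-1]); print(n,np.round(np.array(d[n]['cam_to_world'])[:3],3).tolist())
o=robot.get_obs();print(o['t'],o['ee_pos'],np.round(o['tcp_rot'],3).tolist(),o['force'])
E
```

```text
scene [[-0.661, -0.646, 0.382, 1.045], [0.75, -0.561, 0.351, 0.518], [-0.013, 0.518, 0.855, 1.216]]
top [[-0.045, 0.976, -0.214, 0.323], [-0.999, -0.045, 0.006, 0.04], [-0.004, 0.214, 0.977, 1.056]]
wrist [[-0.452, -0.856, -0.25, 0.205], [0.892, -0.433, -0.128, -0.566], [0.001, -0.281, 0.96, 0.374]]
0.15 [ 0.27104335 -0.53505679  0.24921756] [[-0.892, -0.452, -0.001], [-0.452, 0.892, 0.001], [0.0, 0.001, -1.0]] [-0.66091366 -0.13856612 -0.19356293]
```

View pics/top0.png

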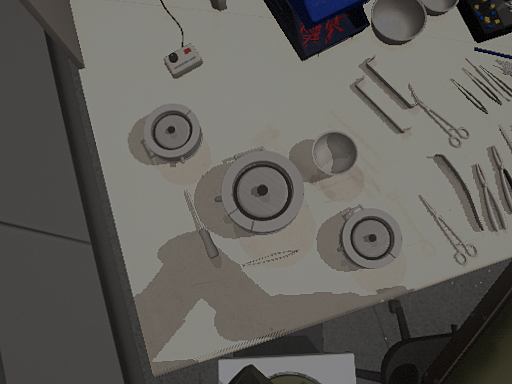

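View pics/scene0.png

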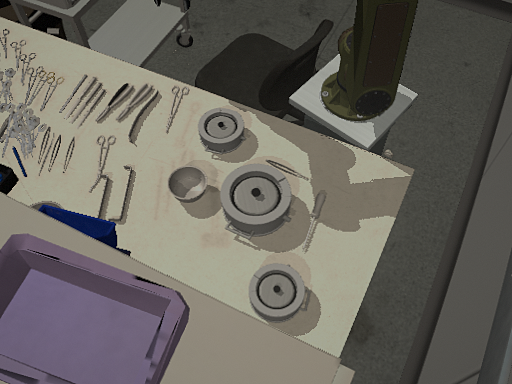

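Candidates for the container in the top view are (172,132), (262,190) and (371,238). The largest, at (262,190), is the one meant, and it appears at (256,198) in the scene view. The bowl is at (335,153), the trocar at (203,225) and the tweezers at (270,258). Next is a close crop to check this choice.

```bash
python3 - <<'E'
import pickle;from h import *
d=pickle.load(open('s0.pkl','rb'))
a=cv2.resize(d['top']['image'][140:240,205:315],None,fx=3.6,fy=3.6,interpolation=cv2.INTER_CUBIC)
b=cv2.resize(d['scene']['image'][150:250,205:315],None,fx=3.6,fy=3.6,interpolation=cv2.INTER_CUBIC)
im=np.hstack([a,b]);im=np.clip(im*1.3,0,255).astype('uint8')
cv2.imwrite('pics/crop.png',im[:,:,::-1])
E
```

```text
(no output)
```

View pics/crop.png

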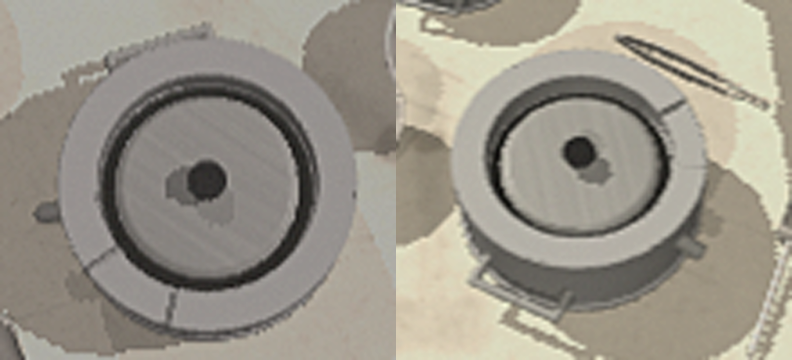

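The crop confirms the large container. The knob is at top px (262.5,190.3) and scene px (255.6,192.2). The lug is at the left, at top px (215,199). Two faint radial lines front-left, at crop (100,262) and (172,308), suggest the notch edges, and I'll confirm those by feel. Now the measurement.

```bash
python3 - <<'E'
import pickle;from h import *
d=pickle.load(open('s0.pkl','rb'));T,S=d['top'],d['scene']
ct=lambda x,y:(x/3.6+205-.4,y/3.6+140-.4)
cs=lambda x,y:((x-396)/3.6+205-.4,y/3.6+150-.4)
k=tri([ray(T,ct(207,181)),ray(S,cs(579,152))]);print('knob',k.round(4))
l=tri([ray(T,ct(37,213)),ray(S,cs(704,250))]);print('lugend',l.round(4))
for n,s,P in(('top',T,[ct(60,190),ct(356,185),ct(208,38),ct(150,318)]),('sc',S,[cs(452,165),cs(705,150),cs(578,49)])):
    P=np.array([atz(s,p,.075)[:2] for p in P]);print(n,P.round(4).tolist(), np.linalg.norm(P-k[:2],axis=1).round(4))
for nm,s,ps in(('e1',T,[ct(88,272),ct(114,250)]),('e2',T,[ct(176,292),ct(168,326)]),('e1s',S,[cs(663,115),cs(686,101)]),('e2s',S,[cs(674,167),cs(704,168)])):
    print(nm,[(np.round(v[:2],4).tolist(),round(float(np.degrees(np.arctan2(v[1],v[0]))),1)) for v in [atz(s,p,.073)-k for p in ps]])
v=l-k;a=np.degrees(np.arctan2(v[1],v[0]));print('lug',np.hypot(*v[:2]),a,'front dir',a+100)
for n,p,z in(('bowl',(335,153),.05),('troc',(187,190),.02),('troc',(212,257),.02),('tw',(243,265),.005),('tw',(298,251),.005)): print(n,atz(T,p,z).round(3))
E
```

```text
knob [0.5316 0.0361 0.0793]
lugend [0.5212 0.1508 0.0478]
top [[0.5315, 0.1308], [0.5261, -0.0614], [0.6301, 0.0302], [0.4455, 0.0755]] [0.0948 0.0977 0.0986 0.0947]
sc [[0.6011, -0.03], [0.4649, 0.1066], [0.458, -0.0289]] [0.0959 0.0971 0.0982]
e1 [([-0.0544, 0.0782], 124.8), ([-0.0408, 0.0611], 123.7)]
e2 [([-0.0699, 0.0222], 162.4), ([-0.0915, 0.0282], 162.9)]
e1s [([-0.0711, 0.025], 160.6), ([-0.0927, 0.0302], 162.0)]
e2s [([-0.0406, 0.0616], 123.4), ([-0.0549, 0.0794], 124.6)]
lug 0.11519389799487603 95.17502350423557 front dir 195.17502350423558
bowl [ 0.623 -0.147  0.05 ]
troc [0.553 0.221 0.02 ]
troc [0.386 0.162 0.02 ]
tw [0.365 0.089 0.005]
tw [ 0.392 -0.046  0.005]
```

Measured values hold up: knob z is about 0.080, lug radius 0.115 and rim radius about 0.097.

| Item | Value |
|---|---|
| Rim centre | (0.531, 0.036) |
| Container front | direction 195° |
| rim_start | (0.524, 0.121) |
| Suspected notch | 124°–162°, centre 143° |

I'll go above the start with the fingers shut.

{"fn": "apply_moves", "kwargs": {
  "increments": [
    [[0,0,-2],[-0.04,0.036,0.004],0],
    [[0,0,-4],[-0.08,0.072,0.008],0],
    [[0,0,-6],[-0.12,0.108,0.012],0],
    [[0,0,-8],[-0.16,0.144,0.016],0],
    [[0,0,-10],[-0.2,0.18,0.02],0],
    [[0,0,-12],[-0.24,0.217,0.024],0],
    [[0,0,-14],[-0.28,0.253,0.028],0],
    [[0,0,-16],[-0.32,0.289,0.032],0],
    [[0,0,-18],[-0.36,0.325,0.036],0],
    [[0,0,-20],[-0.4,0.361,0.04],0],
    [[0,0,-22],[-0.44,0.397,0.044],0],
    [[0,0,-24],[-0.48,0.433,0.048],0],
    [[0,0,-26.5],[-0.51,0.46,0.05],0],
    [[0,0,-26.5],[-0.522,0.471,0.05],0],
    [[0,0,-26.5],[-0.522,0.471,0.05],0],
    [[0,0,-26.5],[-0.522,0.471,0.07],0],
    [[0,0,-26.5],[-0.522,0.471,0.09],0],
    [[0,0,-26.5],[-0.522,0.471,0.11],0],
    [[0,0,-26.5],[-0.522,0.471,0.12],0],
    [[0,0,-26.5],[-0.522,0.471,0.12],0]
  ],
  "force": 60
}}

```text
t: 2.65
ee_pos: [0.5236, 0.1204, 0.129]
tcp_rot: [[-0.597, -0.802, -0.001], [-0.802, 0.597, -0.001], [0.002, 0.001, -1.0]]
force: [-0.4, -1.0, 0.8]
gripper_width: -0.0003
grasp_force: 0.0
```

```bash
python3 - <<'E'
from h import *
o=robot.get_obs();print(o['t'],o['ee_pos'],np.round(o['tcp_rot'],3).tolist(),o['force'],o['gripper_width'])
s=snap('wrist');t=snap('top')
c=np.array([.531,.036,.075]);a=np.radians([95,124,143,162])
P=np.vstack([c+[0,0,.0],c+.085*np.c_[np.cos(a),np.sin(a),0*a]])
for q,p in zip('krbgy',proj(s,P)): print(p)
im=s['image'][:,:,::-1].copy()
for p in proj(s,P): cv2.circle(im,tuple(int(v) for v in p),3,(0,0,255),1)
cv2.imwrite('pics/w1.png',im)
E
```

```text
2.65 [0.52359853 0.12042457 0.12900883] [[-0.597, -0.802, -0.001], [-0.802, 0.597, -0.001], [0.002, 0.001, -1.0]] [-0.401156   -1.01119586  0.75608215] -0.0003209874899661694
[141.35307551 116.34197961]
[251.81723625 232.04160002]
[296.15158626 170.02125154]
[307.15428958 116.93855369]
[300.09840064  59.57366306]
```

View pics/w1.png

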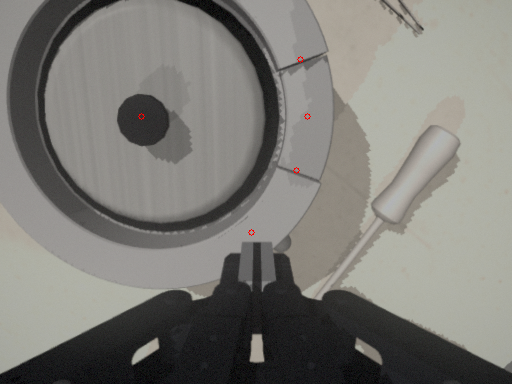

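The wrist view puts the projected points right on the container. rim_start is at (252,232) just ahead of the fingertip, the lug at (284,243), and the notch edges at (296,170) and (300,60). I'll descend gently.

{"fn": "apply_moves", "kwargs": {
  "increments": [
    [[0,0,0],[0,0,0.015],0],
    [[0,0,0],[0,0,0.028],0],
    [[0,0,0],[0,0,0.032],0],
    [[0,0,0],[0,0,0.033],0],
    [[0,0,0],[0,0,0.033],0]
  ]
}}

```text
t: 3.38
ee_pos: [0.5242, 0.1209, 0.0973]
tcp_rot: [[-0.597, -0.802, 0.0], [-0.802, 0.597, 0.0], [-0.0, -0.0, -1.0]]
force: [0.5, 0.2, -1.5]
gripper_width: -0.0001
grasp_force: 0.0
```

{"fn": "apply_moves", "kwargs": {
  "increments": [
    [[0,0,0],[0,0,0.0005],0],
    [[0,0,0],[0,0,0.001],0],
    [[0,0,0],[0,0,0.001],0]
  ]
}}

```text
t: 3.75
ee_pos: [0.524, 0.1208, 0.0961]
tcp_rot: [[-0.597, -0.802, 0.0], [-0.802, 0.597, 0.0], [-0.0, 0.0, -1.0]]
force: [-0.7, -0.0, 0.6]
gripper_width: -0.0001
grasp_force: 0.0
```

{"fn": "apply_moves", "kwargs": {
  "increments": [
    [[0,0,0],[0,0,0.0005],0],
    [[0,0,0],[0,0,0.001],0],
    [[0,0,0],[0,0,0.001],0]
  ]
}}

```text
t: 4.12
ee_pos: [0.5239, 0.1208, 0.0949]
tcp_rot: [[-0.597, -0.802, -0.0], [-0.802, 0.597, 0.0], [0.0, 0.0, -1.0]]
force: [-0.9, -0.7, -0.1]
gripper_width: 0.0
grasp_force: 0.0
```

{"fn": "apply_moves", "kwargs": {
  "increments": [
    [[0,0,0],[0,0,0.0005],0],
    [[0,0,0],[0,0,0.001],0],
    [[0,0,0],[0,0,0.001],0],
    [[0,0,0],[0,0,0.001],0]
  ]
}}

```text
t: 4.62
ee_pos: [0.524, 0.1208, 0.094]
tcp_rot: [[-0.597, -0.802, -0.0], [-0.802, 0.597, 0.0], [-0.0, 0.0, -1.0]]
force: [-0.4, 0.4, -0.7]
gripper_width: 0.0
grasp_force: 0.0
```

{"fn": "apply_moves", "kwargs": {
  "increments": [
    [[0,0,0],[0,0,0.0005],0],
    [[0,0,0],[0,0,0.0005],0]
  ]
}}

```text
t: 4.88
ee_pos: [0.524, 0.1208, 0.0939]
tcp_rot: [[-0.597, -0.802, 0.0], [-0.802, 0.597, 0.0], [-0.0, -0.0, -1.0]]
force: [-1.8, 0.4, 3.5]
gripper_width: 0.0002
grasp_force: 1.4
```

Contact is at TCP z 0.094, which puts the rim at 0.075 as expected. I'll hold slightly firmer so the contact is certain.

{"fn": "apply_moves", "kwargs": {
  "increments": [
    [[0,0,0],[0,0,0.0002],0],
    [[0,0,0],[0,0,0.0002],0],
    [[0,0,0],[0,0,0.0002],0]
  ]
}}

```text
t: 5.25
ee_pos: [0.524, 0.1208, 0.0938]
tcp_rot: [[-0.597, -0.802, 0.0], [-0.802, 0.597, 0.0], [-0.0, -0.0, -1.0]]
force: [-2.0, -0.6, 4.8]
gripper_width: -0.0003
grasp_force: 2.6
```

{"fn": "apply_moves", "kwargs": {
  "increments": [
    [[0,0,0],[0.0028,0.0028,0],0],
    [[0,0,0],[0.0055,0.0056,0],0],
    [[0,0,0],[0.0083,0.008,0],0],
    [[0,0,0],[0.0111,0.0104,0],0],
    [[0,0,0],[0.0141,0.0126,0],0],
    [[0,0,0],[0.0171,0.0148,0],0]
  ]
}}

```text
t: 6.0
ee_pos: [0.5021, 0.116, 0.0938]
tcp_rot: [[-0.597, -0.802, 0.001], [-0.802, 0.597, 0.001], [-0.001, -0.001, -1.0]]
force: [3.8, 0.9, 4.4]
gripper_width: -0.0001
grasp_force: 2.6
```

{"fn": "apply_moves", "kwargs": {
  "increments": [
    [[0,0,0],[0.0032,0.0019,0],0],
    [[0,0,0],[0.0064,0.0037,0],0],
    [[0,0,0],[0.0098,0.0054,0],0],
    [[0,0,0],[0.0131,0.007,0],0],
    [[0,0,0],[0.0131,0.007,0],0]
  ]
}}

```text
t: 6.62
ee_pos: [0.4884, 0.1097, 0.0938]
tcp_rot: [[-0.597, -0.803, 0.001], [-0.803, 0.597, 0.001], [-0.001, -0.0, -1.0]]
force: [2.1, 1.1, 5.5]
gripper_width: -0.0
grasp_force: 3.1
```

{"fn": "apply_moves", "kwargs": {
  "increments": [
    [[0,0,0],[0.0035,0.0013,0],0],
    [[0,0,0],[0.0069,0.0026,0],0],
    [[0,0,0],[0.0105,0.0036,0],0],
    [[0,0,0],[0.014,0.0046,0],0],
    [[0,0,0],[0.014,0.0046,0],0]
  ]
}}

```text
t: 7.25
ee_pos: [0.4749, 0.1004, 0.0918]
tcp_rot: [[-0.597, -0.802, -0.004], [-0.802, 0.597, -0.001], [0.003, 0.002, -1.0]]
force: [-0.0, 0.1, 0.2]
gripper_width: -0.0002
grasp_force: 0.0
```

{"fn": "apply_moves", "kwargs": {
  "increments": [
    [[0,0,0],[0.0036,0.0007,0],0],
    [[0,0,0],[0.0073,0.0014,0],0],
    [[0,0,0],[0.011,0.0018,0],0],
    [[0,0,0],[0.0147,0.0022,0],0],
    [[0,0,0],[0.0147,0.0022,0],0]
  ]
}}

```text
t: 7.88
ee_pos: [0.4657, 0.0904, 0.0934]
tcp_rot: [[-0.597, -0.802, 0.0], [-0.802, 0.597, 0.0], [-0.0, 0.0, -1.0]]
force: [0.1, 0.4, -0.5]
gripper_width: 0.0002
grasp_force: 0.0
```

{"fn": "apply_moves", "kwargs": {
  "increments": [
    [[0,0,0],[0.003,0.0001,0],0],
    [[0,0,0],[0.0051,0.0001,0],0],
    [[0,0,0],[0.0051,0.0001,0],0]
  ]
}}

```text
t: 8.25
ee_pos: [0.4627, 0.0865, 0.0933]
tcp_rot: [[-0.597, -0.802, -0.0], [-0.802, 0.597, 0.0], [-0.0, 0.0, -1.0]]
force: [-0.2, 0.4, -0.5]
gripper_width: -0.0001
grasp_force: 0.0
```

The force vanished past 124°, so the notch is felt where it was seen. Now I'll press down in steps.

{"fn": "apply_moves", "kwargs": {
  "increments": [
    [[0,0,0],[0,0,0.001],0],
    [[0,0,0],[0,0,0.002],0],
    [[0,0,0],[0,0,0.003],0],
    [[0,0,0],[0,0,0.004],0],
    [[0,0,0],[0,0,0.0045],0],
    [[0,0,0],[0,0,0.0045],0]
  ]
}}

```text
t: 9.0
ee_pos: [0.4628, 0.0866, 0.0897]
tcp_rot: [[-0.597, -0.803, 0.0], [-0.803, 0.597, 0.0], [-0.0, -0.0, -1.0]]
force: [-3.9, 0.2, 6.1]
gripper_width: 0.0
grasp_force: 2.9
```

{"fn": "apply_moves", "kwargs": {
  "increments": [
    [[0,0,0],[0,0,0.001],0],
    [[0,0,0],[0,0,0.002],0],
    [[0,0,0],[0,0,0.003],0],
    [[0,0,0],[0,0,0.004],0],
    [[0,0,0],[0,0,0.004],0]
  ]
}}

```text
t: 9.62
ee_pos: [0.4628, 0.0866, 0.0858]
tcp_rot: [[-0.597, -0.803, 0.0], [-0.803, 0.597, 0.0], [-0.0, -0.0, -1.0]]
force: [-4.4, 0.5, 7.0]
gripper_width: 0.0
grasp_force: 3.2
```

{"fn": "apply_moves", "kwargs": {
  "increments": [
    [[0,0,0],[0,0,0.001],0],
    [[0,0,0],[0,0,0.002],0],
    [[0,0,0],[0,0,0.0025],0],
    [[0,0,0],[0,0,0.003],0],
    [[0,0,0],[0,0,0.003],0]
  ]
}}

```text
t: 10.25
ee_pos: [0.4628, 0.0866, 0.0829]
tcp_rot: [[-0.597, -0.803, 0.0], [-0.803, 0.597, 0.0], [-0.0, -0.0, -1.0]]
force: [-3.6, -0.4, 6.5]
gripper_width: -0.0005
grasp_force: 3.3
```

{"fn": "apply_moves", "kwargs": {
  "increments": [
    [[0,0,0],[0,0,0.0005],0],
    [[0,0,0],[0,0,0.0007],0],
    [[0,0,0],[0,0,0.0007],0]
  ]
}}

```text
t: 10.62
ee_pos: [0.4629, 0.0866, 0.0827]
tcp_rot: [[-0.597, -0.803, 0.001], [-0.803, 0.597, -0.0], [-0.0, -0.001, -1.0]]
force: [-5.7, 0.2, 9.0]
gripper_width: 0.0003
grasp_force: 4.7
```

{"fn": "apply_moves", "kwargs": {
  "increments": [
    [[0,0,0],[0,0,0.0004],0],
    [[0,0,0],[0,0,0.0008],0],
    [[0,0,0],[0,0,0.0008],0]
  ]
}}

```text
t: 11.0
ee_pos: [0.4629, 0.0866, 0.0825]
tcp_rot: [[-0.596, -0.803, 0.001], [-0.803, 0.596, -0.0], [-0.0, -0.001, -1.0]]
force: [-8.1, -0.9, 13.9]
gripper_width: -0.0001
grasp_force: 6.7
```

The force rises at a fixed depth, which is the hard stop. I'll lift straight up and away.

{"fn": "apply_moves", "kwargs": {
  "increments": [
    [[0,0,0],[0,0,-0.002],0],
    [[0,0,0],[0,0,-0.006],0],
    [[0,0,0],[0,0,-0.012],0],
    [[0,0,0],[0,0,-0.03],0],
    [[0,0,0],[0,0,-0.05],0],
    [[0,0,0],[0,0,-0.07],0],
    [[0,0,0],[0,0,-0.09],0],
    [[0,0,0],[0,0,-0.11],0],
    [[0,0,0],[0,0,-0.11],0],
    [[0,0,0],[0,0,-0.11],0]
  ]
}}

```text
t: 12.25
ee_pos: [0.4625, 0.0866, 0.1898]
tcp_rot: [[-0.597, -0.802, -0.001], [-0.802, 0.597, 0.0], [0.001, 0.001, -1.0]]
force: [-0.1, -0.1, -1.1]
gripper_width: -0.0003
grasp_force: 0.0
```

```bash
python3 - <<'E'
from h import *
o=robot.get_obs();print(o['t'],o['ee_pos'],o['force'])
s=snap('wrist','w2')
E
```

```text
12.25 [0.46249434 0.08662236 0.18975655] [-0.11529396 -0.07635371 -1.07009164]
```

View pics/w2.png

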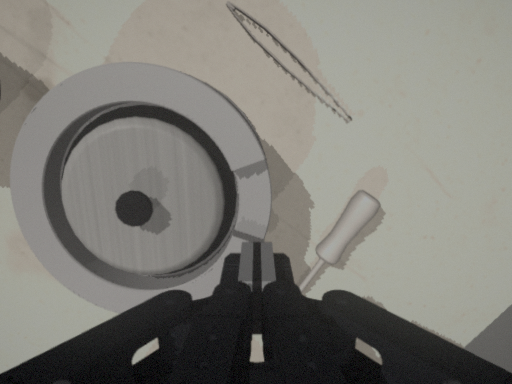

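The notch now shows deep shadowed walls between (250,168) and (250,236), and the tweezers and trocar are untouched. A quick check of the knob height, at (134,208), will show whether the lid rose.

```bash
python3 - <<'E'
from h import *
def kn(s,g,r):
    im=cv2.cvtColor(s['image'],cv2.COLOR_RGB2GRAY).astype(int);x,y=g
    w=im[y-r:y+r,x-r:x+r]<45;v,u=np.nonzero(w);return (u.mean()+x-r,v.mean()+y-r)
import pickle;d=pickle.load(open('s0.pkl','rb'))
z=lambda:{n:snap(n) for n in('scene','wrist','top')}
n=z();g={'scene':((256,192),9),'top':((262,190),9),'wrist':((134,208),28)}
P={k:kn(n[k],*g[k]) for k in n};print(P)
print('before',tri([ray(d[k],kn(d[k],*g[k])) for k in('scene','top')]).round(4))
print('after',tri([ray(n[k],P[k]) for k in('scene','top')]).round(4),tri([ray(n[k],P[k]) for k in('scene','wrist')]).round(4))
E
```

```text
{'scene': (np.float64(255.43396226415092), np.float64(190.45283018867926)), 'wrist': (np.float64(138.00666666666666), np.float64(207.71333333333334)), 'top': (np.float64(261.4226804123711), np.float64(190.2164948453608))}
before [0.5318 0.0365 0.0801]
after [0.5303 0.0367 0.085 ] [0.5296 0.0382 0.0848]
```

The knob rose by about 5 mm within image noise. The tip depth was 11.3 mm below the rim at a hard stop, so the tongue is fully down.

```bash
python3 -c "
from cell import robot
print(robot.finish_job())"
```

```text
the job is handed in; nothing more can be done
None
```

I handed the job in with the hand clear: the notch was found by touch and the tongue pressed to its hard stop, about 11 mm below the rim. The lid looked up, but the cameras showed only about 5 mm of knob rise (a noisy reading, against the 6 mm needed), and no verdict came back.

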